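# Put the chair-arm template back in the locked rack

### The arm

A 6-joint arm with a two-finger parallel gripper is mounted at the origin on the work surface. World frame = base frame: x ahead of the robot, y to its left, z up, the work surface at z = 0. Lengths are in m, angles in rad, forces in N, time in s.
With the tool pointing down it reaches from about 0.275 to 0.725 m from the base axis. Payload 5.6 kg.
Tool frame: the origin (TCP) lies at the very end of the fingers, on their centre line; the grasp point (between the pads) lies 19 mm behind it; z points along the fingers, y is the line along which they close (so a half turn about z gives the same grasp; the last joint's range is limited). The gripper opens to 85 mm and grips with 20 to 120 N. Pads are 22 mm wide; open, the fingers measure 114 mm over their backs; the gripper's body (76 mm by 85 mm) begins 54 mm behind the grasp point. The pads swing forward as they close: fully open they stand 13 mm farther back than shut.
Start: joints at [-0.824, 0.255, 0.108, 0, -1.424, -0.285], TCP at [0.245, -0.492, 0.231] pointing down, gripper open.
Joint ranges: [-2.95, 2.95], [-1.21, 1.97], [-1.09, 1.5], [-2.87, 1.71], [-2.94, -0.07], [-3.05, 3.05]. Speed limits (rad/s): [2.57, 2.57, 3.14, 3.14, 3.14, 3.14].

### API

Orientations are given as a unit quaternion [x, y, z, w].
In Python, from cell import env, capture, get_calibration, spot_in, landmark_of gives the robot as it stands.
- The arm moves only by the shell command python3 -m pendant 'ROWS' [FORCE]. ROWS is JSON, a list that holds one entry, the list of rows, each a list of 7 numbers: the shift along the world's x, y, z each as a share of 0.5 m, from -1 to 1, then the turn, a rotation vector about the world's x, y, z each as a share of 90 degrees, from -1 to 1, then the closure, from -1 (fully open) to 1 (shut). A call has 1 to 20 rows; each row is the pose to reach, as a shift and turn from the pose commanded when the call began; what a row does not reach only later rows make up. A row lasts 1/8 s, in which the tool goes at most 62.5 mm and 10.7 degrees, less where a joint would pass 70% of its speed; a pose out of reach is approached as far as the arm can. A call with a number of a shift or a turn outside -1 to 1 is refused whole. A call with a gripper value outside its range is refused whole. The fingers move at their own pace and stop on an object; FORCE is the grip in N (left out, the last holds). Time passes only in rows, so rows that repeat a pose let the fingers close. It gives the time, the measured TCP pose, the force, the opening and the grip force at its end, in the units of the state.
- env.observe(): the state, without advancing time (a new reading comes with each control period).
- capture(name): name is "scene" or "top" or "wrist"; returns (picture, depth): 384x512x3 uint8, red, green, blue; 384x512 float32, m along the optical axis (not along the pixel's ray), 0 where there is no reading.
- get_calibration(name): a dict with "fovy" (degrees; the focal length in pixels is half the picture's height over the tangent of half this angle, whatever the lens; pixels are square), "cx", "cy" (the principal point, pixels), "origin" and "attitude" of the camera in the world; the wrist camera has in their place "hand_eye" (4x4, takes a point from camera to tool coordinates, whose origin is the TCP and whose axes are the flange's). Camera axes: x right, y down, z forward; pixel columns grow to the right and rows downward; lengths in m; the calibration is good to about 2 mm. The wrist camera is an equidistant fisheye: a pixel r from the principal point sees the ray r / f radians off the axis. A picture is of the moment at which its call begins: read the wrist's pose just before it. get_calibration takes no time and is no camera call.
- env.close_job(): hands the job in; it is judged then, once.
Trained networks look in the newest picture that a camera, given by its name, has taken for a name from the list of things; names that differ only in an ending like _2 or _b are one class to them, and where a whole thing is asked for, a point or a joint stands for the part that bears it (a point fixed in the world has none). Each returns a list of dicts, best first, with "p" (0 to 1); they miss things now and then, are a little off and sometimes report something else, mostly with a low value. They report only what shows in the picture. A call takes as long as a camera call. They do not tell look-alikes from the thing itself.
- spot_in(camera, thing): "centre" ([x, y, z] in m, in the coordinates of the camera as it stood for that picture, good to about 4 mm: the middle of the surface that is visible of it).
- landmark_of(camera, thing): "centre" ([x, y, z] in m, in the coordinates of the camera as it stood for that picture, good to about 4 mm: a listed point, or the origin of a listed thing).
The state is a dict: "time_s": time; "joint_positions": joint angles; "qvel": joint speeds; "joint_efforts": joint torques, N m; "tool_pos": TCP position; "tcp_rot": TCP orientation; "force": force on the tool from outside, world axes, zero at the start; "moment": the same for the moment, N m; "opening": opening from 0.0 (shut) to 1.0 (fully open); "gripper_force": force on a finger pad.
Only numpy, scipy, OpenCV 4.12 (cv2) and the standard library are available. Lean on these libraries where they do the work, as an engineer would, in place of code of your own. Each camera call takes 0.05 s, during which the arm holds its last target. There are 200 camera calls.

### The job

One plywood template leans on the small stand; stand it upright in the one free slot of the template rack, right down on the slot's floor, lowered in and not dropped. First pull the black slide knob that locks the free slot's pair of slots fully out, and when the template is in push that knob fully home again; the other knob stays home throughout. Leave the stored templates in their slots and do not disturb the carton, the can or the hammer.

Things in the scene. Friction and masses are not known exactly. Their poses are not given: they have to be found in the camera images.
- rack: fixed template rack on a wooden base 190 x 236 x 12 mm, with four slots side by side, two guide posts and two slide knobs at its front. Origin: on the table under the middle of the row of slots. x points to the back (the knobs stick out to -x), y to the left across the slots, z up. The left knob (rack y = +55 mm) locks the two left slots (y > 0), the right knob (y = -55 mm) the two right ones.
- knob_left (a joint): the left lock knob's slide travel: 0 = fully home (lock bar over the front ends of the two left slots), 0.045 m = fully out, towards the front (rack -x), those two slots clear. A sprung detent holds it at either end: about 8 N to move it, it snaps on past half way.
- knob_right (a joint): the right lock knob's slide travel: 0 = fully home (lock bar over the front ends of the two right slots), 0.045 m = fully out, towards the front (rack -x), those two slots clear. A sprung detent holds it at either end: about 8 N to move it, it snaps on past half way.
- knob_left_head (a point): centre of the round black head of the left knob (moves with it): a disc 46 mm across, 16 mm thick along rack x, 150 mm above the table, on a level stem 12 mm thick. 41 mm of bare stem (86 out) between head and post (36 mm wide, 168 mm high). Below it only a thin link at the post. Lock bar: 94 mm along rack y, 14 mm along x, 10 mm high, 121 mm behind this point (rack +x), same height.
- knob_right_head (a point): centre of the round black head of the right knob (moves with it): a disc 46 mm across, 16 mm thick along rack x, 150 mm above the table, on a level stem 12 mm thick. 41 mm of bare stem (86 out) between head and post (36 mm wide, 168 mm high). Below it only a thin link at the post. Lock bar: 94 mm along rack y, 14 mm along x, 10 mm high, 121 mm behind this point (rack +x), same height.
- slot_free: the one empty slot, grey-painted, fixed, 136 mm long (x), 50 mm wide. Origin: middle of its underside, 12 mm above the table; axes as the rack. Above the origin: floor 8 mm, walls to 44 mm with a 16 mm wide channel, flared guides to 57 mm (mouth about 34 mm wide), a seated template's top 123 mm, underside of the shut lock bar 133 mm. 12 mm high end lips leave 126 mm of floor length.
- slot_a: one of four identical grey-painted slots in a row across the rack (places at rack y = +82.5, +27.5, -27.5, -82.5 mm; which is where varies). Same size and axes as slot_free. It holds the stored template stored_a.
- slot_b: one of four identical grey-painted slots in a row across the rack (places at rack y = +82.5, +27.5, -27.5, -82.5 mm; which is where varies). Same size and axes as slot_free. It holds the stored template stored_b.
- slot_c: one of four identical grey-painted slots in a row across the rack (places at rack y = +82.5, +27.5, -27.5, -82.5 mm; which is where varies). Same size and axes as slot_free. It holds the stored template stored_c.
- stored_a: loose plywood template that already stands in its slot, 110 mm long, 12 mm thick, 115 mm high at the back half of its top, 85 mm at the front. Origin: middle of its bottom edge, z up. Leave it there.
- stored_b: loose plywood template that already stands in its slot, 110 mm long, 12 mm thick, 85 mm high with a round horn up to 110 mm at the back. Origin: middle of its bottom edge, z up. Leave it there.
- stored_c: loose plywood template that already stands in its slot, 110 mm long, 12 mm thick, 110 mm high, rectangular. Origin: middle of its bottom edge, z up. Leave it there.
- template: the loose plywood template, 110 mm long (x), 12 mm thick (y), 115 mm high (z), 0.1 kg or so, with rounded upper corners (the top edge is straight over the middle 50 mm). Origin: middle of its bottom edge. At the start it leans on the stand, its z axis 20 degrees (0.35 rad) off vertical, towards the stand's -y. Either face may point left in the slot.
- stand: small fixed wooden stand, base 120 x 120 mm; its sloping back, 100 mm long and 75 mm high, carries the template on a ledge and ends about 50 mm below the template's top edge. Origin: on the table. x along the template's length, y towards the open side, away from the sloping back; ledge about 26 mm above the table.
- carton: bystander: closed blue carton 100 (x) x 60 x 45 mm high. Origin: centre of its underside.
- glue_can: bystander: upright metal can, 68 mm across, 100 mm high. Origin: centre of its underside.
- hammer: bystander: hammer, about 250 mm long, lying along its x axis. Origin: centre of its underside.
Things that resemble listed ones, but are neither listed nor needed, are in the scene too. Leave any purple look-alike of the template alone.

How it is judged:
On the way, in this order (a step that is already met when the one before it is completed fails the run):
1. the knob that locks the free slot is pulled fully out (within 6 mm), the other is home (((y of slot_free in the frame of rack above 0 m and value of joint knob_left above 0.039 m and value of joint knob_right below 0.006 m) or (y of slot_free in the frame of rack below 0 m and value of joint knob_right above 0.039 m and value of joint knob_left below 0.006 m))), for 0.2 s.
2. the template stands in the free slot, on its floor, with that knob still out (x of template in the frame of slot_free between -0.014 and 0.014 m and y of template in the frame of slot_free between -0.008 and 0.008 m and z of template in the frame of slot_free below 0.012 m and angle between template's own z axis and vertical below 0.2 rad and angle between the x axis of template and the x axis of slot_free, either way round below 0.2 rad and ((y of slot_free in the frame of rack above 0 m and value of joint knob_left above 0.03 m) or (y of slot_free in the frame of rack below 0 m and value of joint knob_right above 0.03 m))), for 0.2 s.
At the end, for the whole second after the job is handed in: Template at rest in the free slot: upright and along it within 0.2 rad, bottom within 4 mm of its floor, within 14 mm of its mid-length and 8 mm of its mid-width; both knobs within 5 mm of home; stored templates within 20 mm, carton, can and hammer within 30 mm of their starts (x of template in the frame of slot_free between -0.014 and 0.014 m and y of template in the frame of slot_free between -0.008 and 0.008 m and z of template in the frame of slot_free below 0.012 m and angle between template's own z axis and vertical below 0.2 rad and angle between the x axis of template and the x axis of slot_free, either way round below 0.2 rad and value of joint each of knob_left, knob_right below 0.005 m and linear speed of template below 0.02 m/s and distance of each of stored_a, stored_b, stored_c from where it was at the start of the episode below 0.02 m and distance of each of carton, glue_can, hammer from where it was at the start of the episode below 0.03 m); the robot touches nothing.
It fails at once if the other knob is pulled off its detent (more than 10 mm) ((y of slot_free in the frame of rack above 0 m and value of joint knob_right above 0.01 m) or (y of slot_free in the frame of rack below 0 m and value of joint knob_left above 0.01 m)).
It fails at once if the template is dropped: falls faster than 0.7 m/s with no finger on it (linear speed of template above 0.7 m/s and contact force between the fingers and template below 0.05 N).
It fails at once if a stored template is moved more than 30 mm (distance of any of stored_a, stored_b, stored_c from where it was at the start of the episode above 0.03 m).
It fails at once if the carton, can or hammer is moved more than 40 mm (distance of any of carton, glue_can, hammer from where it was at the start of the episode above 0.04 m).
It also fails if it takes over 72 s, if anything falls off the work surface, if the arm or the gripper's body presses on something with over 40 N, if the wrist force passes 120 N, or if a joint passes its speed limit or range.

## Working session

There is one attempt and no reset: what is moved stays moved. The work goes in short steps, Python scripts to look and compute and a shell command to move; the robot and the scene stay as the last step left them, time stands still between calls to the robot, and variables do not carry over. Pictures are saved under pics/ and viewed, at most 12 in all, crops included, and the job is handed in when it is done.

```bash
ls; mkdir -p pics
cat > h.py <<'E'
import numpy as np, cv2
from scipy.spatial.transform import Rotation as R
from cell import env, capture, get_calibration, spot_in, landmark_of
def T(cam, s=None):
    c=get_calibration(cam)
    if cam=='wrist':
        s=s or env.observe(); M=np.eye(4); M[:3,:3]=R.from_quat(s['tcp_rot']).as_matrix(); M[:3,3]=s['tool_pos']
        return M@np.array(c['hand_eye'])
    M=np.eye(4); a=np.array(c['attitude'])
    M[:3,:3]=a if a.shape==(3,3) else R.from_quat(a).as_matrix(); M[:3,3]=c['origin']; return M
def pix(cam,p,M):  # world -> pixel
    c=get_calibration(cam); f=192/np.tan(np.radians(c['fovy'])/2); q=np.linalg.inv(M)@np.r_[p,1]
    if cam=='wrist':
        r=np.hypot(q[0],q[1]); k=f*np.arctan2(r,q[2])/max(r,1e-9)
        return c['cx']+k*q[0],c['cy']+k*q[1]
    return c['cx']+f*q[0]/q[2],c['cy']+f*q[1]/q[2]
def cloud(cam,depth,M):
    c=get_calibration(cam); f=192/np.tan(np.radians(c['fovy'])/2)
    v,u=np.mgrid[0:384,0:512].astype(float); x=(u-c['cx'])/f; y=(v-c['cy'])/f
    if cam=='wrist':
        r=np.hypot(x,y); k=np.tan(np.minimum(r,1.5))/np.maximum(r,1e-9); x,y=x*k,y*k
    P=np.stack([x*depth,y*depth,depth],-1); W=P@M[:3,:3].T+M[:3,3]; W[depth<=0]=np.nan; return W
def find(cam,M,names,fn=landmark_of,pmin=.2):
    for n in names:
        for d in fn(cam,n):
            if d['p']<pmin: continue
            w=(M@np.r_[d['centre'],1])[:3]; print(cam,n,fn.__name__,'p%.2f'%d['p'],w.round(3),'px',np.round(pix(cam,w,M)))
def save(n,im,s=1): cv2.imwrite('pics/'+n+'.png',cv2.resize(im[...,::-1],None,fx=s,fy=s,interpolation=cv2.INTER_CUBIC))
E
python3 - <<'E'
from h import *
print(get_calibration('top'),get_calibration('scene'),get_calibration('wrist'))
ims=[]
for cam in ('scene','top'):
    im,d=capture(cam); M=T(cam); save(cam,im,1.5); np.save(cam+'.npy',cloud(cam,d,M)); np.save(cam+'_im.npy',im)
    find(cam,M,['rack','knob_left_head','knob_right_head','slot_free','slot_a','stored_a','template','stand','carton','glue_can','hammer'])
print(env.observe())
E
```

```text
pics
{'fovy': 49.645309310159995, 'cx': 255.37472849848874, 'cy': 192.59314518369152, 'origin': array([ 0.31356251, -0.02171695,  1.43065265]), 'attitude': array([ 0.71447212, -0.69437421,  0.06516814, -0.05592108])} {'fovy': 49.90676256711299, 'cx': 259.2765956734313, 'cy': 184.80399273102472, 'origin': array([ 1.03962902, -0.62673149,  1.08145993]), 'attitude': array([ 0.88569262,  0.32669221, -0.11005667, -0.3109796 ])} {'fovy': 65.70646984690485, 'cx': 251.3220128411202, 'cy': 191.48045892044306, 'hand_eye': array([[-2.16425647e-04, -9.56753393e-01, -2.90900153e-01,
         7.46827015e-02],
       [ 9.99999105e-01,  1.76910911e-04, -1.32583488e-03,
         8.80010674e-04],
       [ 1.31996043e-03, -2.90900179e-01,  9.56752498e-01,
        -1.42832459e-01],
       [ 0.00000000e+00,  0.00000000e+00,  0.00000000e+00,
         1.00000000e+00]])}
scene knob_left_head call p0.92 [0.504 0.144 0.153] px [285. 137.]
scene knob_right_head call p0.57 [0.482 0.035 0.153] px [258. 153.]
scene slot_free call p0.95 [0.651 0.091 0.013] px [309. 198.]
scene slot_free call p0.46 [ 0.42  -0.141  
[... 2238 characters left out ...]
ons': array([-8.24413767e-01,  2.55073102e-01,  1.08192092e-01,  5.11129473e-06,
       -1.42388960e+00, -2.84596544e-01]), 'qvel': array([ 1.02266917e-03,  6.39906134e-04,  1.59037093e-03, -5.17882590e-05,
       -8.84219839e-04,  1.03635835e-03]), 'joint_efforts': array([-7.56562367e-04, -3.86412978e+01,  2.38071173e+01,  5.36790892e+00,
       -6.59270354e-04, -4.93581325e-06]), 'tool_pos': array([ 0.24506627, -0.4923761 ,  0.231295  ]), 'tcp_rot': array([-2.28847289e-01,  9.73462335e-01, -1.24343069e-05,  4.13941263e-06]), 'force': array([ 0.37935477,  0.18549224, -0.13700018]), 'moment': array([-0.0217791 ,  0.03248893,  0.01251584]), 'gripper_force': 0.0, 'opening': 1.0038992099272903}
```

View pics/scene.png

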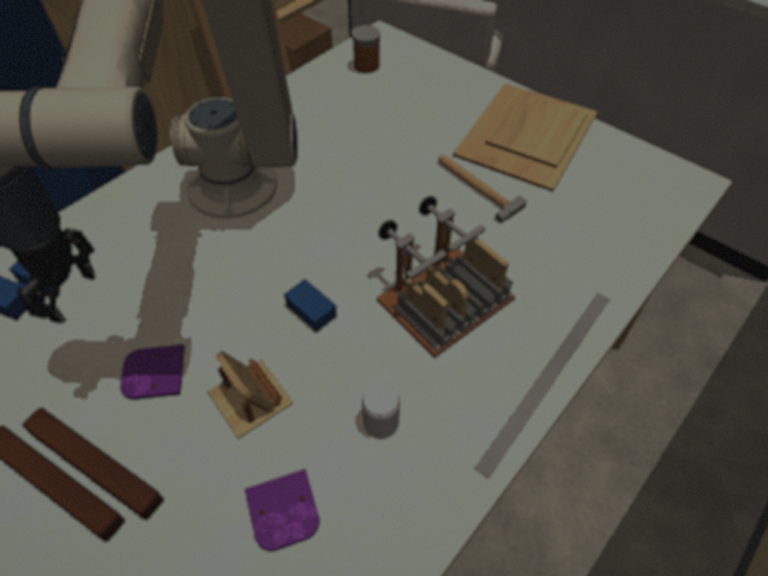

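View pics/top.png

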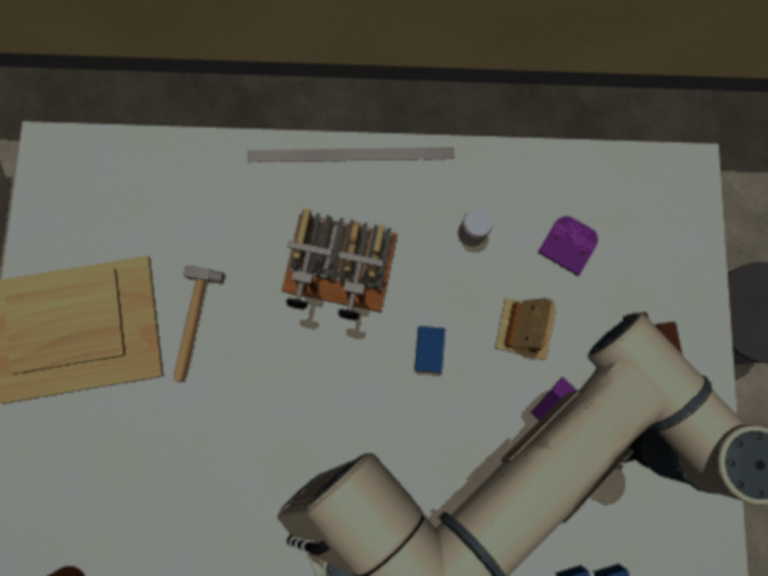

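The two views show the rack at top px (227,169), with its free slot second from the left, which makes the left knob the right one to pull. The candidates for the template are the brown plywood one on the stand at top (357,217) / scene (165,250), which I choose. The purple look-alikes are at scene (102,248) and (188,340), and the boards are at top (50,220). I'll take a close look from above the stand.

```bash
python3 -m pendant '[[[0.4,0.24,0.3,0,0,0,-1],[0.4,0.24,0.3,0,0,0,-1],[0.4,0.24,0.3,0,0,0,-1],[0.4,0.24,0.3,0,0,0,-1],[0.4,0.24,0.3,0,0,0,-1],[0.4,0.24,0.3,0,0,0,-1],[0.4,0.24,0.3,0,0,0,-1]]]' 60
python3 - <<'E'
from h import *
s=env.observe(); M=T('wrist',s); im,d=capture('wrist'); save('w1',im,1.5)
find('wrist',M,['template','stand']); find('wrist',M,['template'],spot_in)
W=cloud('wrist',d,M); np.save('w1.npy',W); np.save('w1_im.npy',im); print(s['tool_pos'])
E
```

```text
time_s: 2.08
tool_pos: [0.4446, -0.3725, 0.3807]
tcp_rot: [-0.229, 0.973, 0.0, -0.0]
force: [-0.3, 0.4, 0.3]
opening: 1.003
gripper_force: 0.0
wrist template call p0.92 [ 0.329 -0.409  0.006] px [262.  78.]
wrist template call p0.86 [ 0.635 -0.442  0.009] px [174. 220.]
wrist stand call p0.79 [ 0.479 -0.346 -0.003] px [255. 169.]
wrist template call p0.96 [ 0.666 -0.48   0.014] px [151. 226.]
wrist template call p0.55 [ 0.294 -0.45   0.011] px [250.  50.]
wrist template call p0.38 [0.469 0.391 0.021] px [492. 289.]
[ 0.44464226 -0.37252323  0.38072568]
```

View pics/w1.png

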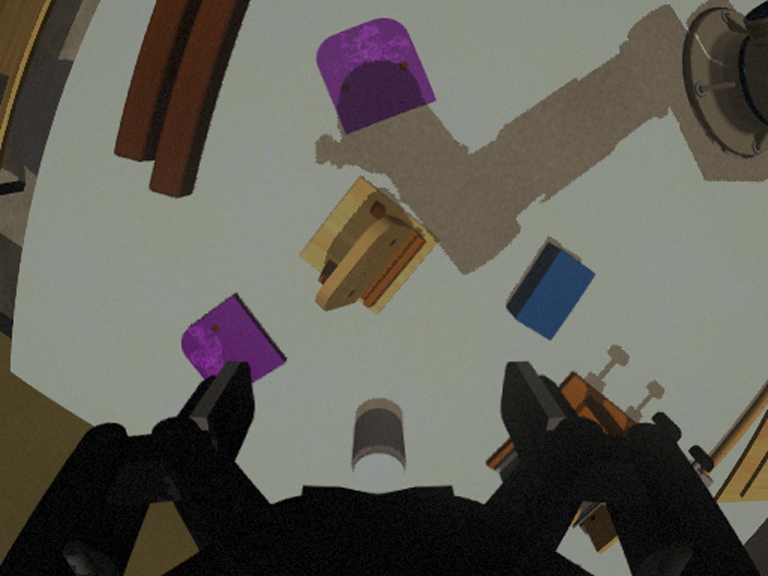

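The wrist view shows the brown template leaning on the stand at about full-res px (245,170), its top edge towards (232,165). The purple look-alikes lie flat at (250,50) and (155,220). Next I measure the template by its point cloud.

```bash
cat > tm.py <<'E'
from h import *
def tmpl(W,im=None):
    m=(W[...,2]>.04)&(np.abs(W[...,0]-.48)<.11)&(np.abs(W[...,1]+.35)<.11)
    P=W[m]
    # dominant plane RANSAC
    rng=np.random.default_rng(0); best=0
    for _ in range(500):
        a,b,c=P[rng.choice(len(P),3,False)]; n=np.cross(b-a,c-a); l=np.linalg.norm(n)
        if l<1e-5: continue
        n/=l
        if abs(abs(n[2])-np.sin(.35))>.12: continue
        k=np.abs((P-a)@n)<.003
        if k.sum()>best: best=k.sum(); K=k
    Q=P[K]; c=Q.mean(0); n=np.linalg.svd(Q-c)[2][2]; n*=np.sign(n[2])
    h=np.array([n[0],n[1],0]); h/=np.linalg.norm(h); ex=np.array([h[1],-h[0],0]); up=np.cross(n,ex); up*=np.sign(up[2])
    print('N',best,len(P),'n',n.round(3),'tilt',np.arcsin(n[2]).round(3),'yaw of ex deg',np.degrees(np.arctan2(ex[1],ex[0])).round(2))
    s=(Q-c)@ex; t=(Q-c)@up
    print('length',np.percentile(s,[.5,99.5]).round(3),'up',np.percentile(t,[.5,99.5]).round(3),'zmax',Q[:,2].max())
    mid=c+ex*np.percentile(s,[.5,99.5]).mean(); top=mid+up*np.percentile(t,99.5)
    print('top mid of visible face',top.round(4),'centre line top',(top-n*.006).round(4),'up',up.round(3),'ex',ex.round(3))
    print('highest pts',P[P[:,2]>P[:,2].max()-.006].mean(0).round(4))
    return n,ex,up,top
E
python3 - <<'E'
from tm import *
tmpl(np.load('w1.npy'))
W=np.load('top.npy'); tmpl(W)
W=np.load('scene.npy'); P=W[(np.abs(W[...,0]-.48)<.11)&(np.abs(W[...,1]+.35)<.11)&(W[...,2]>.12)]; print(P.mean(0),P.max(0))
E
```

```text
N 14630 38841 n [0.853 0.422 0.306] tilt 0.311 yaw of ex deg -63.69
length [-0.072  0.072] up [-0.066  0.022] zmax 0.4863140957154765
top mid of visible face [ 0.4258 -0.3812  0.4844] centre line top [ 0.4207 -0.3837  0.4826] up [-0.275 -0.136  0.952] ex [ 0.443 -0.896  0.   ]
highest pts [ 0.4332 -0.378   0.4868]
N 565 2046 n [0.195 0.913 0.358] tilt 0.366 yaw of ex deg -12.05
length [-0.053  0.056] up [-0.054  0.051] zmax 0.14014502124713135
top mid of visible face [ 0.4786 -0.3835  0.1382] centre line top [ 0.4775 -0.389   0.136 ] up [-0.075 -0.35   0.934] ex [ 0.978 -0.209  0.   ]
highest pts [ 0.388  -0.3615  0.6404]
[ 0.40819184 -0.38434475  0.58080652] [ 0.53347428 -0.31033096  0.64358359]
```

```bash
sed -i 's/(W\[...,2\]>.04)/(W[...,2]>.04)\&(W[...,2]<.16)/' tm.py
python3 - <<'E'
from tm import *
im=np.load('w1_im.npy')
tmpl(np.load('w1.npy')); print(); tmpl(np.load('top.npy')); save('crop1',im[95:225,180:320],4)
# rack front: knob heads from top cloud
W=np.load('top.npy')
for x,y in ((.50,.143),(.478,.036)):
    P=W[(np.abs(W[...,0]-x)<.05)&(np.abs(W[...,1]-y)<.045)&(W[...,2]>.12)&(W[...,2]<.2)]
    print(len(P),P[P[:,2]>.162].mean(0) if len(P) else '', P.min(0),P.max(0))
E
```

```text
N 1301 2138 n [0.187 0.911 0.368] tilt 0.377 yaw of ex deg -11.58
length [-0.052  0.058] up [-0.063  0.04 ] zmax 0.13765538306009173
top mid of visible face [ 0.4772 -0.3833  0.137 ] centre line top [ 0.4761 -0.3888  0.1348] up [-0.074 -0.36   0.93 ] ex [ 0.98  -0.201  0.   ]
highest pts [ 0.4767 -0.3862  0.1339]

N 577 777 n [0.196 0.914 0.356] tilt 0.364 yaw of ex deg -12.1
length [-0.053  0.056] up [-0.054  0.051] zmax 0.14014502124713135
top mid of visible face [ 0.4786 -0.3832  0.1383] centre line top [ 0.4774 -0.3887  0.1361] up [-0.075 -0.348  0.934] ex [ 0.978 -0.21   0.   ]
highest pts [ 0.4755 -0.3839  0.1362]
159 [0.51059579 0.13928984 0.16877893] [0.4895081  0.11510274 0.12108419] [0.54946824 0.16313874 0.17701594]
146 [0.4862606  0.03215474 0.16934276] [0.46960025 0.00872909 0.12379601] [0.52789363 0.05724832 0.17752861]
```

View pics/crop1.png

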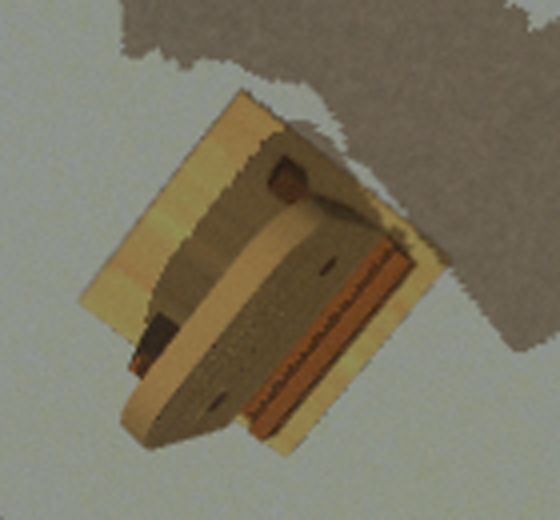

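The crop confirms it: the plywood template, with its rounded top corners, leans back on the brown pegs, and its ledge is at crop (330,330). Now I look at the rack and knobs.

```bash
python3 -m pendant '[[[0,1,0,0,0,-0.41,-1],[0,1,0,0,0,-0.41,-1],[0,1,0,0,0,-0.41,-1],[0,1,0,0,0,-0.41,-1],[0,1,0,0,0,-0.41,-1],[0,1,0,0,0,-0.41,-1],[0,1,0,0,0,-0.41,-1],[0,1,0,0,0,-0.41,-1],[0,1,0,0,0,-0.41,-1],[0,1,0,0,0,-0.41,-1],[0,1,0,0,0,-0.41,-1]]]'
python3 - <<'E'
from h import *
s=env.observe(); M=T('wrist',s); im,d=capture('wrist'); save('w2',im,1.5)
find('wrist',M,['knob_left_head','knob_right_head','rack','slot_free','slot_a'])
W=cloud('wrist',d,M); np.save('w2.npy',W); np.save('w2_im.npy',im)
y=R.from_quat(s['tcp_rot']).as_matrix()[:,1]; print(s['tool_pos'],np.degrees(np.arctan2(y[1],y[0])),s['joint_positions'].round(2))
E
```

```text
time_s: 3.65
tool_pos: [0.4451, 0.1265, 0.3815]
tcp_rot: [0.092, 0.996, -0.0, 0.0]
force: [-0.2, -1.0, 0.5]
opening: 1.005
gripper_force: 0.0
wrist knob_left_head call p0.89 [0.501 0.143 0.153] px [271. 201.]
wrist knob_left_head call p0.22 [ 0.484 -0.345  0.026] px [ 42. 212.]
wrist knob_right_head call p0.95 [0.478 0.037 0.149] px [191. 198.]
wrist rack call p0.59 [ 0.643  0.065 -0.   ] px [239. 250.]
wrist slot_free call p0.60 [0.647 0.09  0.014] px [252. 252.]
wrist slot_a call p0.68 [0.636 0.035 0.013] px [223. 252.]
wrist slot_a call p0.65 [ 0.623 -0.02   0.011] px [195. 250.]
wrist slot_a call p0.59 [0.655 0.143 0.014] px [279. 252.]
[0.44513708 0.12648428 0.38152455] 79.48779334465915 [ 0.62  0.08  0.27  0.   -1.76 -2.37]
```

View pics/w2.png

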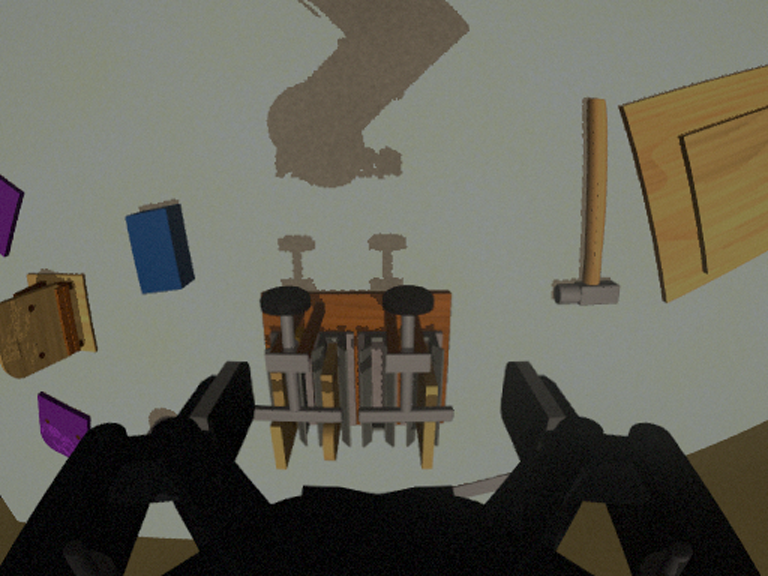

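The rack view shows the left knob head at full-res px (271,201), the right one at (191,198), and the free slot second from the right, at about (252,252). Rack yaw matches the tool yaw, so I can grip the left head now.

```bash
python3 -m pendant '[[[0.112,0.033,0,0,0,0,-1],[0.112,0.033,-0.1,0,0,0,-1],[0.112,0.033,-0.25,0,0,0,-1],[0.112,0.033,-0.35,0,0,0,-1],[0.112,0.033,-0.45,0,0,0,-0.8],[0.112,0.033,-0.506,0,0,0,-0.5],[0.112,0.033,-0.506,0,0,0,-0.3],[0.112,0.033,-0.506,0,0,0,1],[0.112,0.033,-0.506,0,0,0,1],[0.112,0.033,-0.506,0,0,0,1],[0.112,0.033,-0.506,0,0,0,1],[0.112,0.033,-0.506,0,0,0,1]]]' 60
```

```text
time_s: 5.45
tool_pos: [0.5015, 0.1437, 0.1296]
tcp_rot: [0.091, 0.996, -0.0, 0.001]
force: [-2.0, -5.6, 4.8]
opening: 0.51
gripper_force: 61.8
```

```bash
python3 -m pendant '[[[-0.02,0.004,0,0,0,0,1],[-0.04,0.008,0,0,0,0,1],[-0.06,0.012,0,0,0,0,1],[-0.08,0.016,0,0,0,0,1],[-0.094,0.018,0,0,0,0,1],[-0.094,0.018,0,0,0,0,1],[-0.094,0.018,0,0,0,0,1]]]'
```

```text
time_s: 6.32
tool_pos: [0.4571, 0.1517, 0.1296]
tcp_rot: [0.091, 0.996, -0.001, 0.003]
force: [10.9, -10.8, -3.0]
opening: 0.51
gripper_force: 64.6
```

```bash
python3 -m pendant '[[[0.003,0,0,0,0,0,-1],[0.003,0,0,0,0,0,-1],[0.003,0,0,0,0,0,-1],[0.003,0,0,0,0,0,-1],[0.003,0,0.1,0,0,0,-1],[0.003,0,0.22,0,0,0,-1],[0.003,0,0.34,0,0,0,-1],[0.09,-0.07,0.46,0,0,0,-1],[0.09,-0.07,0.5,0,0,0,-1],[0.09,-0.07,0.5,0,0,0,-1]]]'
python3 - <<'E'
from h import *
s=env.observe(); M=T('wrist',s); im,d=capture('wrist'); save('w3',im,1.5)
find('wrist',M,['knob_left_head','knob_right_head','rack','slot_free','slot_a','stored_a'])
W=cloud('wrist',d,M); np.save('w3.npy',W); np.save('w3_im.npy',im)
print(s['tool_pos'],s['tcp_rot'])
# stored templates: points between z .095 and .14 behind the bars, rack coords
a=np.radians(-10.8);o=np.array([.643,.063]);P=W.reshape(-1,3);P=P[np.isfinite(P[:,0])];q=P[:,:2]-o
X=q[:,0]*np.cos(a)+q[:,1]*np.sin(a);Y=-q[:,0]*np.sin(a)+q[:,1]*np.cos(a)
m=(P[:,2]>.09)&(P[:,2]<.142)&(abs(X)<.07)&(abs(Y)<.11)
for y0 in(.0825,-.0275,-.0825):
    k=m&(abs(Y-y0)<.022); print(y0,k.sum(),np.percentile(Y[k],[5,50,95]).round(4),np.percentile(X[k],[1,99]).round(4),np.polyfit(X[k],Y[k],1).round(4))
k=(P[:,2]>.142)&(P[:,2]<.16)&(abs(X)<.1)&(abs(Y)<.12)
for lo,hi in((.02,.11),(-.11,-.01)):
    kk=k&(Y>lo)&(Y<hi)&(X>-.1)&(X<.0); print('bar',kk.sum(),np.percentile(X[kk],[2,50,98]).round(4),np.percentile(Y[kk],[1,99]).round(4))
E
```

```text
time_s: 7.58
tool_pos: [0.5005, 0.1179, 0.3806]
tcp_rot: [0.092, 0.996, 0.001, 0.002]
force: [-0.0, 0.4, -0.7]
opening: 1.004
gripper_force: 0.0
wrist knob_left_head call p0.84 [0.455 0.15  0.151] px [270. 122.]
wrist knob_left_head call p0.68 [ 0.622 -0.02   0.012] px [191. 223.]
wrist knob_right_head call p0.69 [0.478 0.035 0.148] px [185. 157.]
wrist rack call p0.76 [0.641 0.064 0.002] px [237. 223.]
wrist slot_free call p0.94 [0.646 0.09  0.01 ] px [250. 224.]
wrist slot_a call p0.92 [0.637 0.036 0.007] px [222. 225.]
wrist slot_a call p0.75 [ 0.627 -0.021  0.009] px [191. 224.]
wrist slot_a call p0.69 [0.654 0.144 0.014] px [279. 224.]
wrist slot_a call p0.53 [0.642 0.063 0.002] px [236. 223.]
wrist stored_a call p0.88 [0.634 0.034 0.025] px [219. 227.]
wrist stored_a call p0.82 [ 0.625 -0.018  0.02 ] px [192. 226.]
wrist stored_a call p0.64 [0.657 0.147 0.019] px [282. 227.]
[0.50051668 0.11790647 0.38057374] [0.09167785 0.99578558 0.00119164 0.00219832]
0.0825 690 [0.075  0.0796 0.0867] [-0.0567  0.052 ] [0.0079 0.0802]
-0.0275 520 [-0.0336 -0.027  -0.0213] [-0.0562  0.0505] [ 0.0335 -0.027 ]
-0.0825 710 [-0.0882 -0.0798 -0.0763] [-0.0577  0.0514] [ 0.0354 -0.081 ]
bar 608 [-0.0885 -0.0819 -0.0746] [0.0211 0.0987]
bar 926 [-0.0845 -0.0407 -0.0286] [-0.0986 -0.0112]
```

View pics/w3.png

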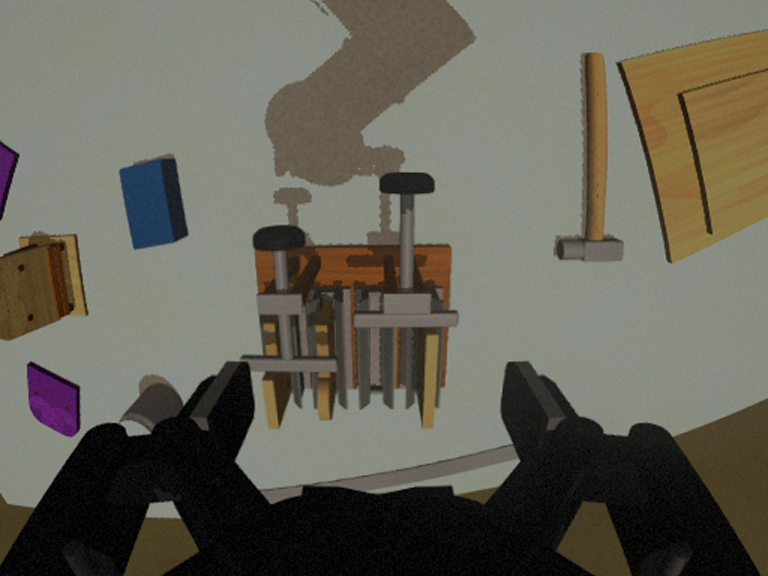

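The left knob is out (head at px (270,122)), the right one is home, and the stored templates are undisturbed. Next I refine the rack yaw and plan the grasp.

Run:
```python
from h import *
for f in('w2','w3'):
    W=np.load(f+'.npy');P=W.reshape(-1,3);P=P[np.isfinite(P[:,0])]
    for a0 in(-10.8,):
        a=np.radians(a0);o=np.array([.643,.063]);q=P[:,:2]-o
        X=q[:,0]*np.cos(a)+q[:,1]*np.sin(a);Y=-q[:,0]*np.sin(a)+q[:,1]*np.cos(a)
        for nm,x0,lo,hi in(('L',-.0375 if f=='w2' else -.082,.01,.1),('R',-.0375,-.1,-.01)):
            k=(P[:,2]>.143)&(P[:,2]<.162)&(abs(X-x0)<.012)&(Y>lo)&(Y<hi)&(abs(Y-np.sign(lo+hi)*.055)>.012)
            p=np.polyfit(Y[k],X[k],1); print(f,nm,k.sum(),'yaw corr deg',-np.degrees(np.arctan(p[0])).round(2),'x',np.polyval(p,0).round(4),P[k,2].mean().round(4))
        k=(P[:,2]>.004)&(P[:,2]<.018)&(abs(X)<.13)&(abs(Y)<.14)
        r=cv2.minAreaRect((P[k,:2]*1000).astype(np.float32)); print('base',np.round(r[0],1),np.round(r[1],1),round(r[2],2))
```

```text
w2 L 457 yaw corr deg 1.2 x -0.0373 0.1539
w2 R 418 yaw corr deg 0.22 x -0.0372 0.1543
base [625.   57.6] [252.2 202.5] 80.02
w3 L 533 yaw corr deg 0.56 x -0.0815 0.1547
w3 R 474 yaw corr deg 0.65 x -0.0376 0.1542
base [628.3  67.3] [235.3 209.1] 81.52
```

```bash
python3 -m pendant '[[[-0.02,-0.1,0,0,0,0,-1],[-0.056,-0.98,-0.1,0.218,-0.045,-0.014,-0.1],[-0.056,-0.98,-0.1,0.218,-0.045,-0.014,-0.1],[-0.056,-0.98,-0.1,0.218,-0.045,-0.014,-0.1],[-0.056,-0.98,-0.1,0.218,-0.045,-0.014,-0.1],[-0.056,-0.98,-0.1,0.218,-0.045,-0.014,-0.1],[-0.056,-0.98,-0.1,0.218,-0.045,-0.014,-0.1],[-0.056,-0.98,-0.1,0.218,-0.045,-0.014,-0.1],[-0.056,-0.98,-0.1,0.218,-0.045,-0.014,-0.1],[-0.056,-0.98,-0.1,0.218,-0.045,-0.014,-0.1],[-0.056,-0.98,-0.1,0.218,-0.045,-0.014,-0.1],[-0.056,-0.98,-0.1,0.218,-0.045,-0.014,-0.1],[-0.056,-0.98,-0.1,0.218,-0.045,-0.014,-0.1]]]'
cat > goal.py <<'E'
from h import *
def to(p,y,z):
    """shares from present pose to TCP p, tool axes y,z"""
    s=env.observe(); z=np.array(z)/np.linalg.norm(z); y=np.array(y)-z*np.dot(y,z); y/=np.linalg.norm(y)
    G=np.column_stack([np.cross(y,z),y,z]); r=R.from_matrix(G)*R.from_quat(s['tcp_rot']).inv()
    print('shift',((np.array(p)-s['tool_pos'])/.5).round(4),'turn',(r.as_rotvec()/(np.pi/2)).round(4))
E
python3 - <<'E'
from goal import *; from tm import tmpl
s=env.observe(); M=T('wrist',s); im,d=capture('wrist'); save('w4',im,1.5)
n,ex,up,top=tmpl(cloud('wrist',d,M)); find('wrist',M,['template'])
a=np.radians(-11.8); u=np.array([.342*np.sin(a),-.342*np.cos(a),.940]); y=np.array([-np.sin(a),np.cos(a),0])
for k in(.06,-.032): print(k); to(np.array([.477,-.389,.135])+k*u,y,-u)
print(s['tool_pos'],s['joint_positions'].round(2))
E
```

```text
time_s: 9.55
tool_pos: [0.4713, -0.371, 0.3291]
tcp_rot: [0.1, 0.98, 0.173, 0.02]
force: [0.1, 0.2, 0.6]
opening: 0.547
gripper_force: 0.0
N 1616 2787 n [0.191 0.912 0.363] tilt 0.371 yaw of ex deg -11.84
length [-0.052  0.057] up [-0.064  0.038] zmax 0.13737933861285906
top mid of visible face [ 0.4775 -0.383   0.1369] centre line top [ 0.4764 -0.3885  0.1347] up [-0.074 -0.355  0.932] ex [ 0.979 -0.205  0.   ]
highest pts [ 0.4764 -0.3862  0.1338]
wrist template call p0.92 [ 0.485 -0.346  0.027] px [200. 159.]
wrist template call p0.85 [ 0.328 -0.409  0.007] px [134.  69.]
wrist template call p0.60 [ 0.634 -0.444  0.01 ] px [166. 257.]
0.06
shift [ 0.0033 -0.0756 -0.2748] turn [ 0.0003  0.0027 -0.0011]
-0.032
shift [ 0.0161 -0.014  -0.4478] turn [ 0.0003  0.0027 -0.0011]
[ 0.47125468 -0.37096139  0.32908239] [-0.62  0.5   0.78 -0.35 -1.98 -1.28]
```

View pics/w4.png

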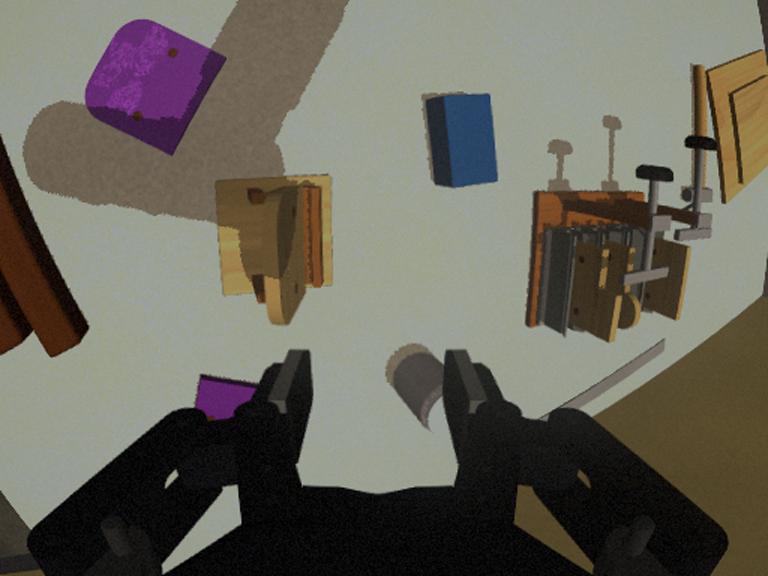

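The template on the stand at full-res px (190,165) sits between the finger approach lines, and the measurements agree. I'll descend along its tilt and grip.

```bash
python3 -m pendant '[[[0.003,-0.076,-0.12,0,0.003,-0.001,-0.1],[0.003,-0.076,-0.24,0,0.003,-0.001,-0.1],[0.004,-0.073,-0.29,0,0.003,-0.001,-0.1],[0.009,-0.048,-0.35,0,0.003,-0.001,-0.1],[0.013,-0.03,-0.4,0,0.003,-0.001,-0.1],[0.016,-0.014,-0.447,0,0.003,-0.001,-0.1],[0.016,-0.014,-0.447,0,0.003,-0.001,-0.1],[0.016,-0.014,-0.447,0,0.003,-0.001,0.4],[0.016,-0.014,-0.447,0,0.003,-0.001,1],[0.016,-0.014,-0.447,0,0.003,-0.001,1],[0.016,-0.014,-0.447,0,0.003,-0.001,1],[0.016,-0.014,-0.447,0,0.003,-0.001,1]]]' 50
```

```text
time_s: 11.15
tool_pos: [0.4799, -0.3784, 0.1066]
tcp_rot: [0.101, 0.98, 0.173, 0.019]
force: [0.7, 2.8, 5.8]
opening: 0.135
gripper_force: 50.1
```

```bash
python3 -m pendant '[[[-0.002,-0.009,0.025,0,0,0,1],[-0.004,-0.02,0.06,0,0,0,1],[-0.006,-0.027,0.1,0,0,0,1],[-0.006,-0.027,0.2,0,0,0,1],[-0.006,-0.027,0.3,0,0,0,1],[-0.006,-0.027,0.4,0,0,0,1],[-0.006,-0.027,0.44,0,0,0,1],[-0.006,-0.027,0.44,0,0,0,1]]]'
python3 - <<'E'
from goal import *
a=np.radians(79.7); to([.6465,.0905,.32],[np.cos(a),np.sin(a),0],[0,0,-1])
print(env.observe()['opening'])
E
```

```text
time_s: 12.15
tool_pos: [0.4761, -0.3936, 0.3271]
tcp_rot: [0.102, 0.98, 0.171, 0.019]
force: [-0.3, -0.6, -0.9]
opening: 0.13
gripper_force: 49.3
shift [ 0.3409  0.9682 -0.0143] turn [-0.2153  0.0444  0.0173]
0.12991434491840106
```

```bash
python3 -m pendant '[[[0.02,0.05,0,-0.05,0.01,0,1],[0.05,0.12,0,-0.1,0.02,0.01,1],[0.08,0.2,0,-0.16,0.03,0.015,1],[0.11,0.3,0,-0.215,0.044,0.017,1],[0.14,0.4,0,-0.215,0.044,0.017,1],[0.18,0.5,0,-0.215,0.044,0.017,1],[0.21,0.6,0,-0.215,0.044,0.017,1],[0.25,0.7,0,-0.215,0.044,0.017,1],[0.28,0.8,0,-0.215,0.044,0.017,1],[0.31,0.88,0,-0.215,0.044,0.017,1],[0.33,0.94,0,-0.215,0.044,0.017,1],[0.341,0.968,0,-0.215,0.044,0.017,1],[0.341,0.968,0,-0.215,0.044,0.017,1],[0.341,0.968,0,-0.215,0.044,0.017,1]]]'
python3 - <<'E'
from goal import *
s=env.observe(); M=T('wrist',s); im,d=capture('wrist'); save('w5',im,1.5); np.save('w5.npy',cloud('wrist',d,M))
M0=M; find('wrist',M,['slot_free','slot_a','template','knob_left_head'])
print(s['tool_pos'],s['joint_positions'].round(2))
for cam in('top','scene'):
    im2,d2=capture(cam); M=T(cam); find(cam,M,['slot_free','template']); W=cloud(cam,d2,M); np.save(cam+'5.npy',W)
    if cam=='scene': save('s5',im2[60:300,150:430],2.5)
a=np.radians(79.7); to([.6465,.0905,.32],[np.cos(a),np.sin(a),0],[0,0,-1])
E
```

```text
time_s: 13.9
tool_pos: [0.6464, 0.0904, 0.3248]
tcp_rot: [0.091, 0.996, 0.002, -0.002]
force: [0.3, 0.3, -1.6]
opening: 0.129
gripper_force: 49.4
wrist slot_free call p0.71 [0.646 0.09  0.015] px [250. 153.]
wrist slot_a call p0.96 [0.64  0.035 0.011] px [215. 155.]
wrist slot_a call p0.83 [0.653 0.144 0.012] px [286. 151.]
wrist slot_a call p0.56 [ 0.623 -0.023  0.009] px [178. 152.]
wrist template call p0.68 [0.644 0.094 0.239] px [254. 194.]
wrist template call p0.58 [ 0.633 -0.445  0.01 ] px [  4. 201.]
wrist template call p0.53 [ 0.623 -0.02   0.021] px [178. 153.]
[0.64641195 0.09043864 0.32477807] [ 0.37  0.48  0.68 -0.01 -1.77 -2.13]
top slot_free call p0.72 [0.65  0.089 0.012] px [220. 166.]
top template call p0.81 [ 0.331 -0.414  0.008] px [365. 262.]
top template call p0.64 [0.642 0.091 0.242] px [214. 151.]
top template call p0.61 [ 0.637 -0.443  0.008] px [371. 175.]
scene slot_free call p0.65 [0.646 0.093 0.012] px [308. 197.]
scene template call p0.79 [0.645 0.091 0.241] px [315. 148.]
scene template call p0.79 [ 0.328 -0.413  0.006] px [120. 245.]
scene template call p0.56 [ 0.635 -0.444  0.005] px [184. 319.]
shift [-0.0001 -0.0021 -0.0096] turn [-0.003  -0.002   0.0006]
```

View pics/w5.png

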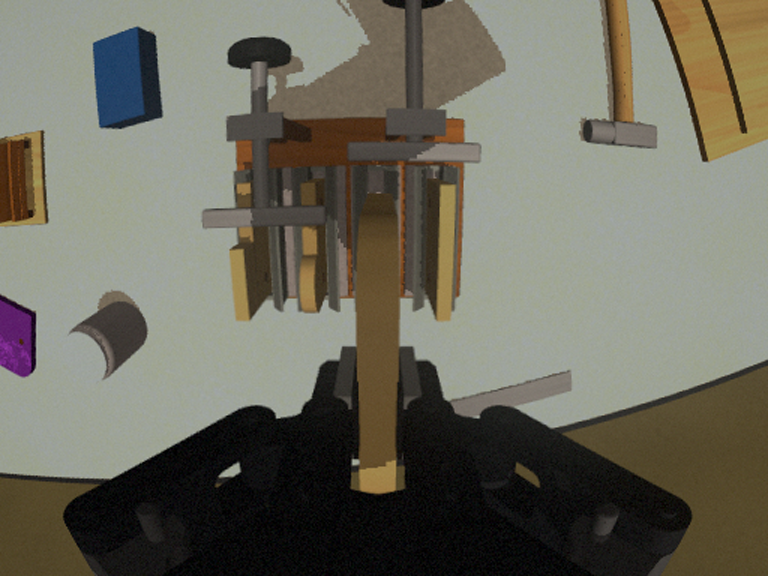

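View pics/s5.png

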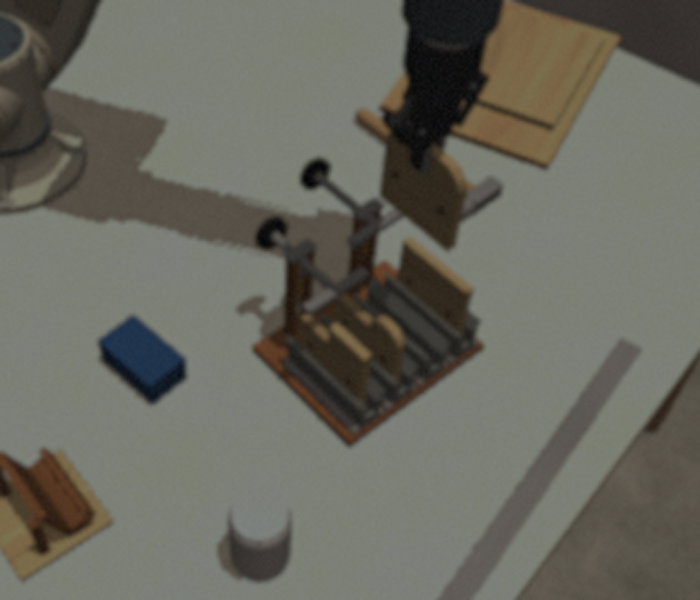

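The wrist and scene views show the template held upright over the free slot (wrist px (250,150)), with the bar clear in front of it. I lower it in stages.

```bash
python3 -m pendant '[[[0.003,-0.001,-0.08,-0.003,-0.002,0,1],[0.003,-0.001,-0.16,-0.003,-0.002,0,1],[0.003,-0.001,-0.23,-0.003,-0.002,0,1],[0.003,-0.001,-0.28,-0.003,-0.002,0,1],[0.003,-0.001,-0.31,-0.003,-0.002,0,1],[0.003,-0.001,-0.34,-0.003,-0.002,0,1],[0.003,-0.001,-0.365,-0.003,-0.002,0,1],[0.003,-0.001,-0.365,-0.003,-0.002,0,1]]]'
```

```text
time_s: 15.45
tool_pos: [0.6484, 0.0912, 0.1426]
tcp_rot: [0.09, 0.996, 0.0, 0.001]
force: [0.2, 0.2, -1.0]
opening: 0.132
gripper_force: 49.8
```

```bash
python3 -m pendant '[[[0,0,-0.015,0,0,0,1],[0,0,-0.03,0,0,0,1],[0,0,-0.045,0,0,0,1],[0,0,-0.06,0,0,0,1],[0,0,-0.07,0,0,0,1],[0,0,-0.07,0,0,0,1]]]' 30
```

```text
time_s: 16.2
tool_pos: [0.6479, 0.0911, 0.1069]
tcp_rot: [0.09, 0.996, -0.0, -0.0]
force: [0.1, -0.8, -1.7]
opening: 0.128
gripper_force: 49.8
```

```bash
python3 -m pendant '[[[0,0,-0.004,0,0,0,1],[0,0,-0.008,0,0,0,1],[0,0,-0.01,0,0,0,1],[0,0,-0.01,0,0,0,1]]]' 30
```

```text
time_s: 16.7
tool_pos: [0.6483, 0.0911, 0.1062]
tcp_rot: [0.09, 0.996, 0.0, 0.001]
force: [-8.2, 0.2, 16.2]
opening: 0.137
gripper_force: 52.4
```

```bash
python3 -m pendant '[[[0,0,-0.006,0,0,0,0.6],[0,0,-0.006,0,0,0,0.3],[0,0,-0.006,0,0,0,0.3],[0,0,-0.006,0,0,0,0.3]]]' 30
python3 - <<'E'
from goal import *
s=env.observe(); M=T('wrist',s); im,d=capture('wrist'); find('wrist',M,['template','slot_free']); print(s['force'],s['tool_pos'])
for cam in('top','scene'):
    im2,d2=capture(cam); M=T(cam); find(cam,M,['slot_free','template'])
E
```

```text
time_s: 17.2
tool_pos: [0.6481, 0.0911, 0.099]
tcp_rot: [0.09, 0.996, -0.0, -0.0]
force: [0.5, -0.7, -0.7]
opening: 0.354
gripper_force: 0.0
wrist template call p0.96 [0.646 0.092 0.023] px [251. 199.]
wrist slot_free call p0.64 [0.644 0.09  0.013] px [248. 193.]
[ 0.4505146  -0.67856139 -0.71536607] [0.6481376  0.09113285 0.09901693]
top slot_free call p0.59 [0.644 0.091 0.014] px [220. 168.]
top template call p0.89 [ 0.331 -0.415  0.011] px [365. 262.]
top template call p0.62 [0.646 0.092 0.024] px [219. 166.]
scene slot_free call p0.78 [0.649 0.091 0.013] px [308. 197.]
scene template call p0.90 [0.648 0.087 0.021] px [307. 196.]
scene template call p0.88 [ 0.634 -0.445  0.004] px [184. 320.]
scene template call p0.75 [ 0.333 -0.41   0.008] px [122. 245.]
```

```bash
python3 -m pendant '[[[0,0,0.04,0,0,0,0.3],[0,0,0.12,0,0,0,0.3],[0,0,0.24,0,0,0,0.3],[0,0,0.36,0,0,0,0.3],[-0.15,0.05,0.45,0,0,0,0],[-0.25,0.1,0.5,0,0,0,-1],[-0.3,0.1,0.5,0,0,0,-1],[-0.3,0.1,0.5,0,0,0,-1],[-0.3,0.1,0.5,0,0,0,-1]]]'
python3 - <<'E'
from goal import *
s=env.observe(); M=T('wrist',s); im,d=capture('wrist'); find('wrist',M,['template','slot_free','knob_left_head','knob_right_head']); W=cloud('wrist',d,M); P=W.reshape(-1,3);P=P[np.isfinite(P[:,0])]
a=np.radians(-10.3);q=P[:,:2]-[.6465,.0905]
X=q[:,0]*np.cos(a)+q[:,1]*np.sin(a);Y=-q[:,0]*np.sin(a)+q[:,1]*np.cos(a)
for y0 in(55,0,-55,-110):
    k=(abs(X)<.07)&(abs(Y-y0/1000)<.022)&(P[:,2]>.085)&(P[:,2]<.145); print(y0,k.sum(),'top',np.percentile(P[k,2],95).round(4),'Y',np.median(Y[k]).round(4),'X',np.percentile(X[k],[1,99]).round(4))
b=np.radians(79.6); print(s['tool_pos']); to([.457,.1517,.1285],[np.cos(b),np.sin(b),0],[0,0,-1]); save('w6',im,1.5)
E
```

```text
time_s: 18.77
tool_pos: [0.498, 0.1412, 0.3493]
tcp_rot: [0.09, 0.996, 0.0, 0.0]
force: [0.9, -0.1, -1.1]
opening: 1.002
gripper_force: 0.0
wrist template call p0.70 [0.648 0.093 0.02 ] px [240. 239.]
wrist template call p0.69 [ 0.636 -0.445  0.01 ] px [ 22. 259.]
wrist slot_free call p0.94 [0.648 0.092 0.016] px [239. 238.]
wrist knob_left_head call p0.80 [0.458 0.151 0.155] px [253. 134.]
wrist knob_right_head call p0.84 [0.482 0.034 0.147] px [163. 171.]
55 686 top 0.1314 Y 0.0528 X [-0.0543  0.0532]
0 620 top 0.1362 Y 0.0021 X [-0.0523  0.0465]
-55 664 top 0.1299 Y -0.0534 X [-0.0556  0.0508]
-110 360 top 0.1358 Y -0.1053 X [-0.0566  0.0526]
[0.49796446 0.14123777 0.34931911]
shift [-0.0832  0.0216 -0.4396] turn [ 0.0007 -0.0011 -0.    ]
```

View pics/w6.png

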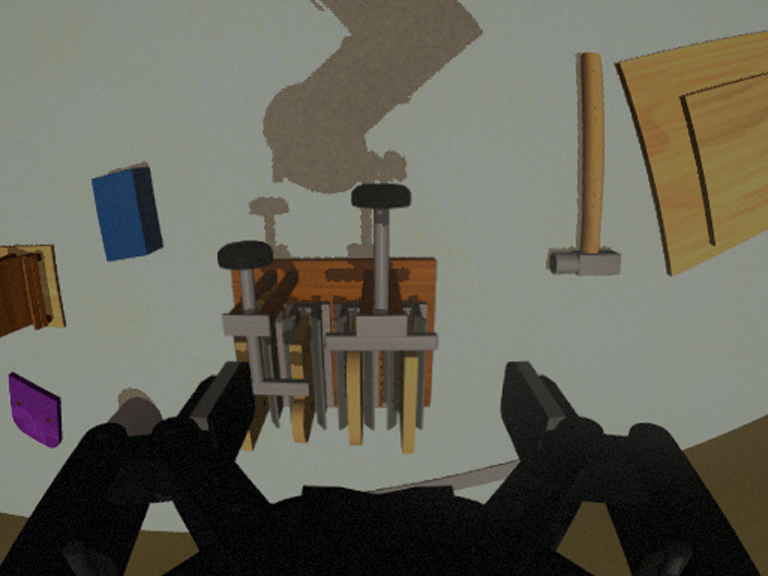

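The template stands in its slot at full-res px (237,265), its top level with the stored ones, and the left head is out at (254,130). I grip the left knob and push it home.

```bash
python3 -m pendant '[[[-0.083,0.022,-0.1,0,0,0,-1],[-0.083,0.022,-0.2,0,0,0,-1],[-0.083,0.022,-0.3,0,0,0,-1],[-0.083,0.022,-0.38,0,0,0,-1],[-0.083,0.022,-0.44,0,0,0,-0.5],[-0.083,0.022,-0.44,0,0,0,-0.3],[-0.083,0.022,-0.44,0,0,0,1],[-0.083,0.022,-0.44,0,0,0,1],[-0.083,0.022,-0.44,0,0,0,1],[-0.083,0.022,-0.44,0,0,0,1]]]' 60
python3 -m pendant '[[[0.02,-0.004,0,0,0,0,1],[0.04,-0.008,0,0,0,0,1],[0.06,-0.012,0,0,0,0,1],[0.08,-0.015,0,0,0,0,1],[0.093,-0.017,0,0,0,0,1],[0.093,-0.017,0,0,0,0,1],[0.093,-0.017,0,0,0,0,1]]]'
```

```text
time_s: 20.27
tool_pos: [0.457, 0.1516, 0.1302]
tcp_rot: [0.09, 0.996, -0.0, 0.001]
force: [-0.1, -4.9, 1.7]
opening: 0.508
gripper_force: 61.8
time_s: 21.15
tool_pos: [0.5014, 0.1437, 0.1301]
tcp_rot: [0.09, 0.996, -0.0, -0.002]
force: [-12.5, -1.2, 11.9]
opening: 0.512
gripper_force: 62.6
```

Back where it started (0.5014, 0.1437), against the stop. I release, rise and check.

```bash
python3 -m pendant '[[[-0.003,0,0,0,0,0,-0.3],[-0.003,0,0,0,0,0,-1],[-0.003,0,0,0,0,0,-1],[-0.003,0,0,0,0,0,-1],[-0.003,0,0.1,0,0,0,-1],[-0.003,0,0.22,0,0,0,-1],[-0.003,0,0.34,0,0,0,-1],[-0.003,0,0.44,0,0,0,-1],[-0.003,0,0.44,0,0,0,-1],[-0.003,0,0.44,0,0,0,-1]]]'
python3 - <<'E'
from goal import *
s=env.observe(); M=T('wrist',s); im,d=capture('wrist'); find('wrist',M,['template','slot_free','knob_left_head','knob_right_head','stored_a','carton','hammer']); W=cloud('wrist',d,M); P=W.reshape(-1,3);P=P[np.isfinite(P[:,0])]
a=np.radians(-10.3);q=P[:,:2]-[.6465,.0905]
X=q[:,0]*np.cos(a)+q[:,1]*np.sin(a);Y=-q[:,0]*np.sin(a)+q[:,1]*np.cos(a)
k=(abs(X)<.07)&(abs(Y)<.022)&(P[:,2]>.085)&(P[:,2]<.142); print('top',np.percentile(P[k,2],95).round(4),'Y',np.median(Y[k]).round(4),'X',np.percentile(X[k],[1,99]).round(4))
for lo,hi in((-.02,.07),(-.13,-.04)):
    k=(P[:,2]>.146)&(P[:,2]<.162)&(X>-.06)&(X<0)&(Y>lo)&(Y<hi)&(abs(Y-(lo+hi)/2)>.012); print('bar X',k.sum(),np.median(X[k]))
save('w7',im,1.5)
E
```

```text
time_s: 22.4
tool_pos: [0.5014, 0.1438, 0.3486]
tcp_rot: [0.09, 0.996, 0.0, -0.001]
force: [0.2, 0.2, -0.3]
opening: 1.0
gripper_force: 0.0
wrist template call p0.93 [0.646 0.089 0.022] px [236. 238.]
wrist template call p0.66 [ 0.632 -0.446  0.01 ] px [ 20. 256.]
wrist slot_free call p0.85 [0.644 0.091 0.011] px [237. 234.]
wrist knob_left_head call p0.62 [0.502 0.142 0.152] px [250. 169.]
wrist knob_right_head call p0.97 [0.48  0.034 0.145] px [160. 166.]
wrist stored_a call p0.78 [ 0.624 -0.02   0.02 ] px [174. 235.]
wrist stored_a call p0.77 [0.653 0.145 0.021] px [268. 236.]
wrist stored_a call p0.55 [0.634 0.036 0.026] px [204. 237.]
wrist carton call p0.76 [ 0.423 -0.146  0.   ] px [ 89. 140.]
wrist hammer call p0.83 [ 0.467  0.398 -0.   ] px [391. 107.]
wrist hammer call p0.38 [0.648 0.089 0.02 ] px [236. 238.]
top 0.1362 Y 0.0021 X [-0.0542  0.048 ]
bar X 600 -0.037122716105955605
bar X 288 -0.03700394806925373
```

View pics/w7.png

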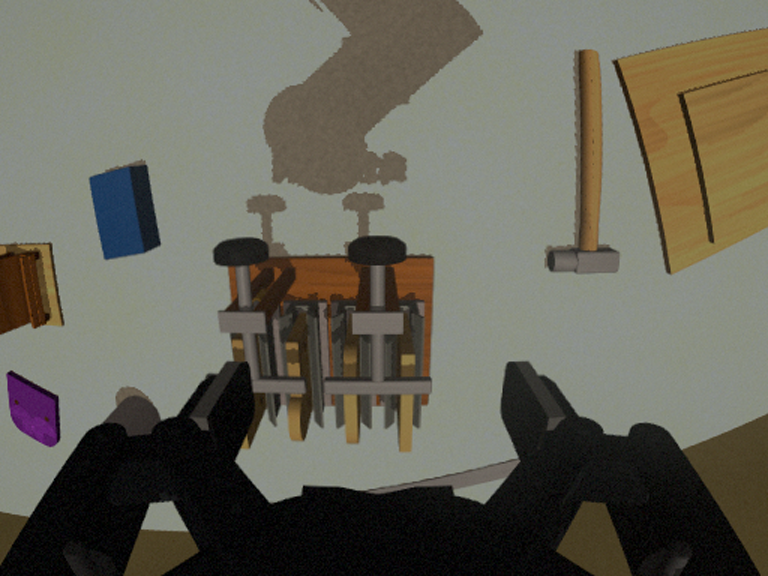

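Both knob heads are level at px row 165, both bars are at the same x, and the template is seated. The bystanders haven't moved and the gripper is clear, so I hand it in.

```bash
python3 -c "
from cell import env; print(env.close_job())"
```

```text
the job is handed in; nothing more can be done
None
```

The template stands on the floor of the free slot, the left knob was pulled out and is fully home again, nothing else was disturbed in the last view, and the job was handed in at about 22 s; no verdict came back.

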